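# Find the turntable's hidden pivot hole, then put the honey back

## Robot

A 7-joint arm with a two-finger parallel gripper is mounted at the origin on the work surface. World frame = base frame: x ahead of the robot, y to its left, z up, the work surface at z = 0. Lengths are in mm, angles in rad, forces in N, time in s.
With the tool pointing down it reaches from about 425 to 950 mm from the base axis. Payload 4.7 kg.
Tool frame: the origin (TCP) lies midway between the tips of the shut fingers; the grasp point (between the pads) lies 19 mm behind it; z points along the fingers, y is the line along which they close (so a half turn about z gives the same grasp; the last joint's range is limited). The gripper opens to 85 mm and grips with 20 to 120 N. Pads are 22 mm wide; open, the fingers measure 114 mm over their backs; the gripper's body (76 mm by 85 mm) begins 54 mm behind the grasp point. The pads swing forward as they close: fully open they stand 13 mm farther back than shut.
Start: joints at [1.138, 0.469, -0.049, 1.532, 0.024, 1.141, -0.082], TCP at [265.265, -620.712, 231.335] pointing down, gripper open.
Joint ranges: [-2.59, 2.59], [-0.33, 1.99], [-1.39, 1.29], [0.1, 2.45], [-1.04, 4.18], [0.21, 1.99], [-2.66, 2.66]. Speed limits (rad/s): [2.57, 2.57, 3.14, 3.14, 3.14, 3.14, 3.14].

## Interface

Orientations are given as [roll, pitch, yaw] about the fixed x, y, z axes, in that order (R = Rz(yaw) Ry(pitch) Rx(roll)).
In Python, from workcell import arm gives the robot as it stands.
- The arm moves only by the shell command python3 -m crank 'ROWS' [FORCE]. ROWS is JSON, a list of rows, each a list of 7 numbers: the shift along the tool's x, y, z as a fraction of full scale, then the turn, a rotation vector about the tool's x, y, z as a fraction of full scale, then the closure, from -1 (fully open) to 1 (shut), so that 0 is half open. In form: [[tx, ty, tz, wx, wy, wz, fingers], ...]. A call has 1 to 12 rows; each row is the pose to reach, as a shift and turn from the pose commanded when the call began, along the tool's axes at that moment, turning the shorter way round; what a row does not reach only later rows make up. Full scale, the value 1, is 0.25 m for a shift and pi rad for a turn. A row lasts 1/10 s, in which the tool goes at most 50 mm and 8.59 degrees, less where a joint would pass 70% of its speed; a pose out of reach is approached as far as the arm can. A call with a number of a shift or a turn outside -1 to 1 is refused whole. A call with a gripper value outside its range is refused whole. The fingers move at their own pace and stop on an object; FORCE is the grip in N (left out, the last holds). Time passes only in rows, so rows that repeat a pose let the fingers close. It gives the time, the measured TCP pose, the force, the opening and the grip force at its end, in the units of the state.
- arm.sense(): the state, without advancing time (a new reading comes with each control period).
- arm.read_camera(name): name is "scene" or "top" or "wrist"; returns the picture (420x560x3 uint8, red, green, blue); there is no depth.
- arm.camera_model(name): a dict with "vertical_fov" (degrees; the focal length in pixels is half the picture's height over the tangent of half this angle, whatever the lens; pixels are square), "cx", "cy" (the principal point, pixels), "origin" and "attitude" of the camera in the world. Camera axes: x right, y down, z forward; pixel columns grow to the right and rows downward; lengths in mm; the calibration is good to about 2 mm. A picture is of the moment at which its call begins: read the wrist's pose just before it. camera_model takes no time and is no camera call; for the wrist camera it gives the pose at the moment of the call.
- arm.hand_in(): hands the job in; it is judged then, once.
The state is a dict: "t": time; "qpos": joint angles; "joint_velocities": joint speeds; "joint_efforts": joint torques, N m; "position": TCP position; "eef_rot": TCP orientation; "contact_force": force on the tool from outside, world axes, zero at the start; "moment": the same for the moment, N m; "gripper_width": opening from 0.0 (shut) to 1.0 (fully open); "finger_force": force on a finger pad.
Only numpy, scipy, OpenCV 4.12 (cv2) and the standard library are available. Lean on these libraries where they do the work, as an engineer would, in place of code of your own. Each camera call takes 0.05 s, during which the arm holds its last target. There are 200 camera calls.

## Task

The tray of the serving turntable was put back after wiping without its spindle going into the hole of the base hidden underneath. Without taking the tray off, slide it about on the base with light pressure until the spindle drops in and the tray sits fully down and level on the base, then gently stand the honey jar on the tray. Never force or tip the tray, keep the jar upright, and leave the teapot, the cups and the wooden box alone.

Things in the scene. Friction and masses are not known exactly. Their poses are not given: they have to be found in the camera images.
- tray: Loose round oak tray of the turntable: disc 250 mm in diameter, 14 mm thick, flat top without a rim, about 0.6 kg. Origin: centre of the disc's underside; z up; the flat top is at z = +14 mm. At the start it is level but only balanced, on its spindle's foot; gripped firmly it stays level. Seated, its disc lies on the base, 12 mm lower than at the start.
- spindle (a point): Centre of the flat foot of the tray's steel spindle, 12 mm below the tray's origin. The spindle, fixed in the tray, is 20 mm in diameter and sticks 12 mm down from the middle of the disc; its foot edge is rounded by 1.5 mm. Not visible from above. At the start the foot stands on the flat top of the base, beside the hole.
- knob (a point): Centre of the tray's upright round wooden knob, on the tray's axis 48 mm above the tray's origin. The knob is a cylinder 32 mm in diameter and 36 mm high (30 to 66 mm above the tray's origin) on an 18 mm neck; it can be gripped from above at any yaw.
- mat: Round cork mat, 300 mm in diameter, 4 mm thick, fixed on the table; origin at the centre of its underside, at table height. The tray starts exactly over its centre, tray origin 46 mm up. With the tray seated the tray's origin is 34 mm above this origin. The turntable's base stands on it.
- base_top (a point): Point over the mat's centre at the height of the base's flat top (34 mm over the table). The base, hidden under the tray, is a wooden disc 150 mm wide that does not slide or turn. In its middle is a blind round hole, 23 mm wide, 14 mm deep, sharp-edged. The base stands off-centre: the hole's axis is 14 to 18 mm from this point (and from the tray's axis at the start), direction unknown.
- jar: Small glass honey jar with a brass screw lid, closed, upright on the table: a straight cylinder 56 mm in diameter and 80 mm high, 0.26 kg; origin at the centre of its underside, z up. Can be gripped from above at any yaw.
- teapot: White porcelain teapot with its lid on, body 144 mm in diameter, 132 mm high; origin under its centre, spout to +x (reaches 120 mm), handle to -x (110 mm). To be left alone.
- cup_a: White cup (84 mm wide) on its saucer (144 mm), 65 mm high, with a steel tea strainer lying in it whose handle reaches 133 mm to -x, 74 mm high; origin under the saucer's centre. To be left alone.
- cup_b: White cup on its saucer, same sizes, without strainer; cup handle to +y. To be left alone.
- box: Small wooden box with a sliding door in its -x side, 110 (x) by 170 (y) by 95 (z) mm; origin under its centre. To be left alone.
Mind the look-alikes: they are no part of the job. Several things look just like the jar: the one meant starts farthest to the robot's right.

How it is judged (in metres and radians):
On the way:
1. The spindle has dropped into the hidden hole: the tray sits fully down and level on its base (z of tray in the frame of mat between 0.031 and 0.0365 m and angle between tray's own z axis and vertical below 0.03 rad and horizontal distance between tray and mat below 0.03 m), for 0.3 s.
At the end, for the whole second after the job is handed in: The tray sits down on its base (origin 34 mm, within 2.5 mm, above the mat's underside), level within 0.03 rad, within 30 mm of the mat's centre; the jar stands upright (0.05 rad) on the tray's top, its whole foot on it (axis within 97 mm of the tray's); both released and at rest (all of step 1 and z of jar in the frame of tray between 0.011 and 0.018 m and horizontal distance between jar and tray below 0.097 m and angle between jar's own z axis and vertical below 0.05 rad and linear speed of each of jar, tray below 0.01 m/s); the robot touches nothing.
It fails at once if The tray is forced: its spindle, not yet down in the hole, is pressed on the base with more than 40 N (contact force between tray and mat above 40 N and z of tray in the frame of mat above 0.039 m).
It fails at once if The tray is taken off (lifted more than about 35 mm) or tipped by more than 0.3 rad (z of tray in the frame of mat above 0.08 m or angle between tray's own z axis and vertical above 0.3 rad).
It fails at once if The honey jar is tipped by more than 0.5 rad (angle between jar's own z axis and vertical above 0.5 rad).
It fails at once if The honey jar is banged on the tray with more than 30 N (contact force between jar and tray above 30 N).
It fails at once if The teapot, a cup or the wooden box is moved by more than 15 mm (distance of any of teapot, cup_a, cup_b, box from where it was at the start of the episode above 0.015 m).
It also fails if it takes over 72 s, if anything falls off the work surface, if the arm or the gripper's body presses on something with over 40 N, if the wrist force passes 120 N, or if a joint passes its speed limit or range.

## Working session

There is one attempt and no reset: what is moved stays moved. The work goes in short steps, Python scripts to look and compute and a shell command to move; the robot and the scene stay as the last step left them, time stands still between calls to the robot, and variables do not carry over. Pictures are saved under pics/ and viewed, at most 10 in all, crops included, and the job is handed in when it is done.

```bash
ls; mkdir -p pics
cat > h.py <<'E'
import numpy as np, cv2
from workcell import arm
from scipy.spatial.transform import Rotation as R
def snap(n,f):
    m=arm.camera_model(n); im=arm.read_camera(n); cv2.imwrite('pics/'+f,im[:,:,::-1]); return m,im
E
python3 - <<'E'
from h import *
for n in("scene","top"):
    m,im=snap(n,n+"0.png"); print(n,m)
print(arm.sense())
E
```

```text
pics
scene {'vertical_fov': 57.45589831721195, 'cx': 279.8175991554884, 'cy': 209.5598461159984, 'origin': array([1174.97172282,  607.46344858,  729.96601269]), 'attitude': array([-2.21830677, -0.01412744,  2.34277803])}
top {'vertical_fov': 53.34793939519091, 'cx': 274.7666933804408, 'cy': 210.71937494135219, 'origin': array([ 356.44421843,    1.97552469, 1240.18433639]), 'attitude': array([-2.97471477, -0.00334074, -1.55086701])}
{'t': 0.1, 'qpos': array([ 1.13811446,  0.46940911, -0.04858475,  1.53357134,  0.0240957 ,
        1.14097993, -0.08231392]), 'joint_velocities': array([ 0.00086553, -0.00059664, -0.00067858,  0.00017817,  0.0004988 ,
       -0.0003987 ,  0.00039381]), 'joint_efforts': array([ 8.42487202e-05, -5.11515319e+01, -4.71622101e-02, -2.38391072e+01,
        1.08151801e-02,  4.37952476e-03,  2.79066063e-05]), 'position': array([ 265.01197827, -620.23785227,  230.33505608]), 'eef_rot': array([-3.13981130e+00,  6.15100675e-05,  4.03786055e-01]), 'contact_force': array([0.60752959, 0.77756794, 0.4059846 ]), 'moment': array([-0.00188194, -0.03939219,  0.00848387]), 'finger_force': 0.0, 'gripper_width': 0.9997400867103459}
```

View pics/top0.png

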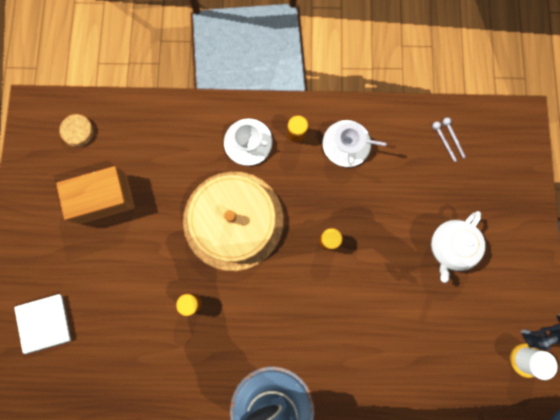

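View pics/scene0.png

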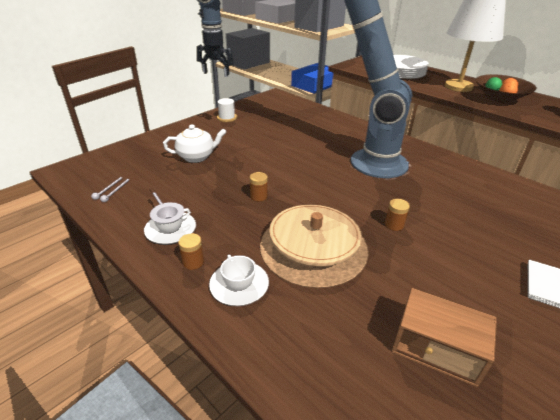

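The top view shows three amber jars, at (298,125), (332,239) and (187,305), with the knob at about (230,216). In the scene view the jars are at (190,242), (259,179) and (399,206), and the knob is at (317,217). The jar at (332,239) looks rightmost (smallest y). I'll enlarge it to confirm.

```bash
cat >> h.py <<'E'
def ray(m,u,v):
    f=210/np.tan(np.radians(m['vertical_fov'])/2)
    d=R.from_euler('xyz',m['attitude']).apply([(u-m['cx'])/f,(v-m['cy'])/f,1]); return m['origin'],d/np.linalg.norm(d)
def tri(*obs):
    A=np.zeros((3,3));b=np.zeros(3);L=[ray(*o) for o in obs]
    for o,d in L:
        P=np.eye(3)-np.outer(d,d);A+=P;b+=P@o
    x=np.linalg.solve(A,b); return x,[np.linalg.norm(np.cross(x-o,d)) for o,d in L]
def proj(m,p):
    f=210/np.tan(np.radians(m['vertical_fov'])/2)
    c=R.from_euler('xyz',m['attitude']).inv().apply(np.array(p)-m['origin']); return c[0]/c[2]*f+m['cx'],c[1]/c[2]*f+m['cy']
E
python3 - <<'E'
from h import *
T=arm.camera_model('top');S=arm.camera_model('scene')
for n,a,b in[('A',(298,125),(190,242)),('B',(332,239),(259,179)),('C',(187,305),(399,206)),('knob',(230,216),(317,217))]:
    x,r=tri((T,*a),(S,*b)); print(n,x.round(1),np.round(r,1))
t=cv2.imread('pics/top0.png');s=cv2.imread('pics/scene0.png')
c=np.hstack([cv2.resize(t[165:285,170:370],(400*1,240)) if 0 else cv2.resize(t[195:275,200:360],None,fx=5,fy=5,interpolation=2)[:, :]])
d=cv2.resize(s[165:235,230:390],None,fx=5,fy=5,interpolation=2)
cv2.imwrite('pics/crop1.png',cv2.resize(np.vstack([c,d]),(640,600)))
E
```

```text
A [807.6 -59.5  72.9] [2.3 2.3]
B [ 474.6 -158.2   68.7] [2.9 2.9]
C [286.8 237.5  71.4] [1.3 1.3]
knob [529.6 126.4 103.4] [1.9 1.9]
```

View pics/crop1.png

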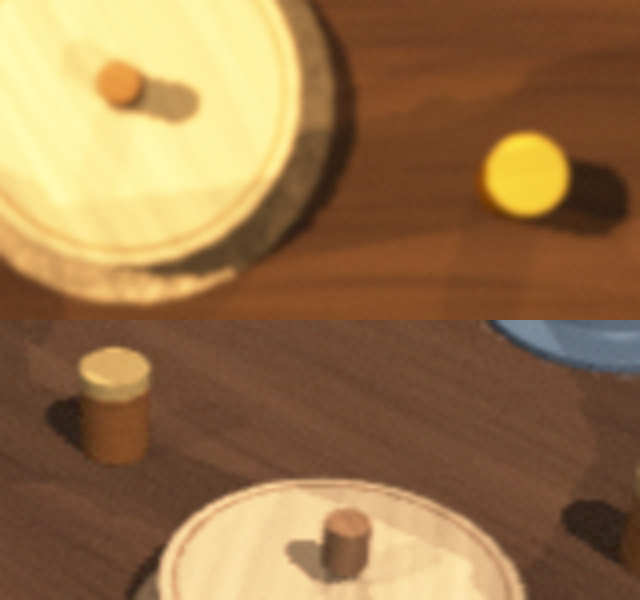

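B is the rightmost jar: its y is -158, against -60 for A and +238 for C. The crop shows an amber jar with a brass lid, free-standing, so it fits. The triangulated heights are about 8 mm low, so I'll refine with the wrist camera. I'm moving towards the jar and tray first.

```bash
cat >> h.py <<'E'
def rel(p,yaw=None,tilt=True):
    s=arm.sense(); r=R.from_euler('xyz',s['eef_rot']); 
    print('pos',s['position'].round(1),'rot',s['eef_rot'].round(4),'F',s['contact_force'].round(1),'w',round(s['gripper_width'],3),'t',round(s['t'],2))
    print('shift',(r.inv().apply(np.array(p)-s['position'])/250).round(4))
    if yaw is not None: print('turn',((r.inv()*R.from_euler('xyz',[np.pi,0,yaw])).as_rotvec()/np.pi).round(4))
E
python3 - <<'E'
from h import *
rel([475,-158,280],0.0)
rel([370,-389,280],0.0)
E
```

```text
pos [ 265.  -620.2  230.3] rot [-3.1398e+00  1.0000e-04  4.0380e-01] F [0.6 0.8 0.4] w 1.0 t 0.1
shift [ 1.4988 -1.3706 -0.1963]
turn [-6.000e-04  1.000e-04  1.285e-01]
pos [ 265.  -620.2  230.3] rot [-3.1398e+00  1.0000e-04  4.0380e-01] F [0.6 0.8 0.4] w 1.0 t 0.1
shift [ 0.7496 -0.6859 -0.1975]
turn [-6.000e-04  1.000e-04  1.285e-01]
```

```bash
python3 -m crank '[[0.15,-0.137,-0.1,0,0,0,-1],[0.3,-0.274,-0.2,0,0,0,-1],[0.45,-0.411,-0.2,0,0,0,-1],[0.6,-0.549,-0.2,0,0,0,-1],[0.75,-0.686,-0.2,0,0,0,-1],[0.9,-0.82,-0.2,0,0,0,-1]]'
python3 -m crank '[[0.15,-0.137,0,0,0,0,-1],[0.3,-0.274,0,0,0,0,-1],[0.45,-0.411,0,0,0,0,-1],[0.6,-0.549,0,0,0,0,-1],[0.6,-0.549,0,0,0,0,-1],[0.6,-0.549,0,0,0,0,-1]]'
python3 - <<'E'
from h import *
m,im=snap('wrist','w1.png');print(m)
for p in([475,-158,80],[530,126,112]): print(proj(m,p))
rel([530,126,280])
E
```

```text
t: 0.7
position: [385.6, -355.2, 281.2]
eef_rot: [-3.142, 0.0, 0.404]
contact_force: [0.3, -1.1, 0.3]
gripper_width: 0.995
finger_force: 0.0
t: 1.3
position: [469.6, -170.6, 281.1]
eef_rot: [-3.141, 0.0, 0.408]
contact_force: [-0.4, -1.4, -0.2]
gripper_width: 0.999
finger_force: 0.0
{'vertical_fov': 64.1746880510995, 'cx': 277.01219691970954, 'cy': 211.77316766935107, 'origin': array([ 535.23131364, -142.53473464,  423.99539821]), 'attitude': array([ 2.85293848e+00,  9.29359718e-04, -1.16386561e+00])}
(np.float64(268.025894673386), np.float64(174.12590703421176))
(np.float64(-30.62944949799504), np.float64(-18.7978005119096))
pos [ 469.  -172.5  281. ] rot [3.1415e+00 1.0000e-03 4.0420e-01] F [-0.  -1.  -0.6] w 0.998 t 1.35
shift [ 0.694  -1.0017  0.0031]
```

View pics/w1.png

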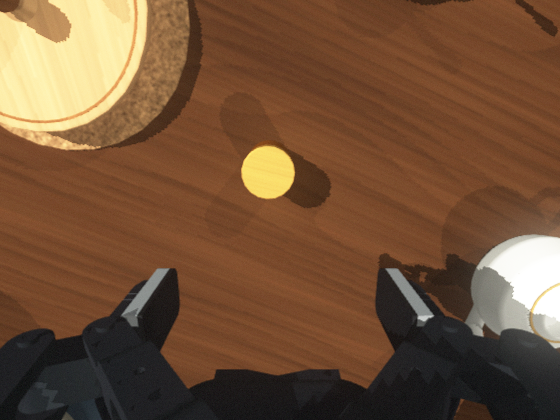

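The jar lid is at (268,172), within 2 px of the prediction for z=80. The tray edge is at upper left and the teapot is on the right. I'll go on over the knob, with a second view on the way.

```bash
python3 -m crank '[[0.11,-0.16,0,0,0,0,-1],[0.22,-0.32,0,0,0,0,-1],[0.33,-0.48,0,0,0,0,-1],[0.33,-0.48,0,0,0,0,-1],[0.33,-0.48,0,0,0,0,-1]]'
python3 - <<'E'
from h import *
import pickle
m,im=snap('wrist','w2.png');pickle.dump(m,open('m2.pkl','wb'))
print(proj(m,[475,-158,80]),proj(m,[530,126,112]))
E
python3 -m crank '[[0.12,-0.17,0,0,0,0,-1],[0.24,-0.35,0,0,0,0,-1],[0.36,-0.52,0,0,0,0,-1],[0.36,-0.52,0,0,0,0,-1],[0.36,-0.52,0,0,0,0,-1]]'
python3 - <<'E'
from h import *
import pickle
m,im=snap('wrist','w3.png');pickle.dump(m,open('m3.pkl','wb'))
print(proj(m,[530,126,112]))
rel([530,126,280])
a=cv2.imread('pics/w2.png');cv2.imwrite('pics/both.png',cv2.resize(np.vstack([a,im[:,:,::-1]]),(400,600)) if 0 else np.hstack([cv2.resize(a,(400,300)),cv2.resize(im[:,:,::-1],(400,300))]))
E
```

```text
t: 1.85
position: [497.9, -30.4, 281.0]
eef_rot: [3.141, 0.001, 0.403]
contact_force: [0.1, -1.4, 0.0]
gripper_width: 1.003
finger_force: 0.0
(np.float64(375.0391086808944), np.float64(246.63406338457614)) (np.float64(127.06871632745913), np.float64(89.10493359120971))
t: 2.4
position: [530.1, 124.8, 280.8]
eef_rot: [3.141, 0.001, 0.404]
contact_force: [-0.9, -0.8, -0.1]
gripper_width: 0.997
finger_force: 0.0
(np.float64(275.88381664564156), np.float64(190.01879411801733))
pos [530.1 123.  280.7] rot [3.1405e+00 1.5000e-03 4.0090e-01] F [-0.3 -1.1 -0.7] w 0.999 t 2.45
shift [ 0.0043 -0.0114  0.003 ]
```

View pics/both.png

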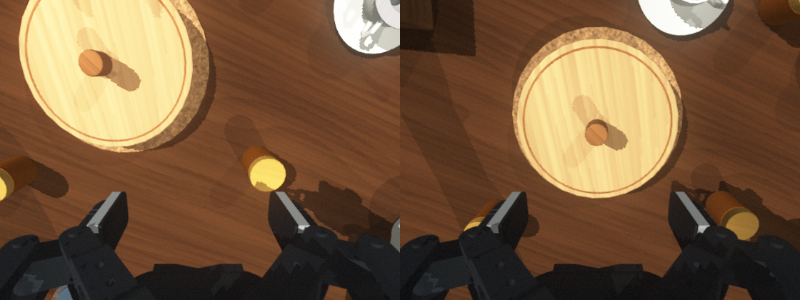

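Left half (w2): jar lid at about (374,244) and knob top at (127,87) in full-image pixels. Right half (w3): knob at about (275,185). I'll enlarge the knobs and the lid to read them more closely.

Run:
```python
import cv2,numpy as np
a=cv2.imread('pics/w2.png');b=cv2.imread('pics/w3.png')
z=lambda i,u,v:cv2.resize(i[v-30:v+30,u-30:u+30],(260,260),interpolation=2)
t=np.hstack([z(a,127,87),z(b,275,185),z(a,374,244)])
cv2.imwrite('pics/crop2.png',t)
```

```text
(no output)
```

View pics/crop2.png

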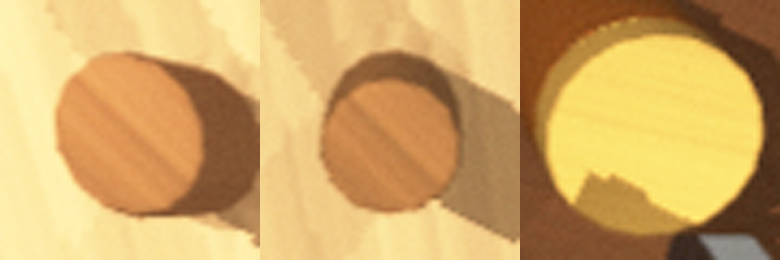

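Run:
```python
from h import *
import pickle
m2=pickle.load(open('m2.pkl','rb'));m3=pickle.load(open('m3.pkl','rb'))
m1={'vertical_fov':64.1746880510995,'cx':277.0122,'cy':211.77317,'origin':np.array([535.23131364,-142.53473464,423.99539821]),'attitude':np.array([2.85293848,9.29359718e-04,-1.16386561])}
print(tri((m2,127,87.5),(m3,275.2,188.7)));print(tri((m1,268,172),(m2,375.2,245.2)))
for o,z in(((m2,127,87.5),112),((m3,275.2,188.7),112),((m1,268,172),80),((m2,375.2,245.2),80)):
    c,d=ray(*o);print((c+d*(z-c[2])/d[2]).round(1))
rel([530,126,150])
```

```text
(array([530.91315725, 126.96244851, 110.83664781]), [np.float64(0.22865841715889865), np.float64(0.22865841715907292)])
(array([ 476.97362013, -157.04170262,   80.77366812]), [np.float64(0.1941693113877407), np.float64(0.1941693113875938)])
[531.3 126.4 112. ]
[530.9 127.1 112. ]
[ 477.  -157.1   80. ]
[ 476.6 -157.4   80. ]
pos [530.1 123.  280.7] rot [3.1405e+00 1.5000e-03 4.0090e-01] F [-0.3 -1.1 -0.7] w 0.999 t 2.45
shift [ 0.0051 -0.012   0.523 ]
```

The knob axis is at (531,127) with its top at 111 (text says 112). The jar is at (477,-157) with its top at 81 (text says 80). Both check out, so I'm descending onto the knob, stopping once to check alignment.

```bash
cat >> h.py <<'E'
def avg(n=6):
    P=[]
    for i in range(n):
        arm.read_camera('top'); s=arm.sense(); P.append(np.r_[s['position'],s['contact_force'],s['eef_rot']%(2*np.pi)])
    return np.mean(P,0)
E
python3 -m crank '[[0.004,-0.012,0.1,0,0,0,-1],[0.005,-0.012,0.25,0,0,0,-1],[0.005,-0.012,0.4,0,0,0,-1],[0.005,-0.012,0.5,0,0,0,-1],[0.005,-0.012,0.5,0,0,0,-1],[0.005,-0.012,0.5,0,0,0,-1]]'
python3 - <<'E'
from h import *
a=avg();print(a.round(3))
d=np.array([531,127,78])-a[:3];y=a[8]
print(R.from_euler('xyz',a[6:]).inv().apply(d)/250)
E
```

```text
t: 3.05
position: [530.3, 126.3, 156.7]
eef_rot: [3.141, 0.0, 0.4]
contact_force: [-0.5, 0.1, 0.5]
gripper_width: 0.999
finger_force: 0.0
[ 5.30862e+02  1.28191e+02  1.57895e+02  4.63000e-01 -8.60000e-02
  1.73000e-01  3.14100e+00  6.28000e+00  4.02000e-01]
[-0.00224865  0.004266    0.31957997]
```

```bash
python3 -m crank '[[-0.002,0.004,0.08,0,0,0,-1],[-0.002,0.004,0.16,0,0,0,-1],[-0.002,0.004,0.24,0,0,0,-1],[-0.002,0.004,0.3,0,0,0,-1],[-0.002,0.004,0.318,0,0,0,-1],[-0.002,0.004,0.318,0,0,0,-1]]' 40
python3 -m crank '[[0,0,0,0,0,0,0],[0,0,0,0,0,0,0.3],[0,0,0,0,0,0,0.6],[0,0,0,0,0,0,1],[0,0,0,0,0,0,1],[0,0,0,0,0,0,1],[0,0,0,0,0,0,1]]' 60
python3 - <<'E'
from h import *
a=avg();print(a.round(3))
E
```

```text
t: 3.95
position: [529.6, 127.7, 76.6]
eef_rot: [-3.142, 0.001, 0.404]
contact_force: [-0.4, -0.3, 0.0]
gripper_width: 1.0
finger_force: 0.0
t: 4.65
position: [530.0, 127.8, 77.6]
eef_rot: [3.141, -0.001, 0.404]
contact_force: [-0.8, -0.7, 4.9]
gripper_width: 0.358
finger_force: 59.0
[ 5.30036e+02  1.27779e+02  7.75920e+01 -1.40100e+00 -7.89000e-01
  5.73300e+00  3.14100e+00  6.28200e+00  4.04000e-01]
```

Firm grip: opening 0.36 of 85 mm is about 30 mm, at 59 N, and the tray is supported with 5.7 N. I'll slide 16 mm out along tool x with a small downward bias.

```bash
python3 -m crank '[[0.012,0,0.002,0,0,0,1],[0.025,0,0.002,0,0,0,1],[0.038,0,0.002,0,0,0,1],[0.051,0,0.002,0,0,0,1],[0.064,0,0.002,0,0,0,1],[0.064,0,0.002,0,0,0,1]]' 80
python3 - <<'E'
from h import *
a=avg(3);print(a.round(3))
E
```

```text
t: 5.55
position: [541.6, 132.3, 77.2]
eef_rot: [3.14, 0.008, 0.403]
contact_force: [-8.8, -4.9, 15.5]
gripper_width: 0.354
finger_force: 79.6
[ 5.41883e+02  1.32440e+02  7.72380e+01 -7.46700e+00 -3.64000e+00
  1.48320e+01  3.14000e+00  7.00000e-03  4.03000e-01]
```

```bash
python3 -m crank '[[-0.001,0.011,-0.002,0,0,0,1],[-0.004,0.022,-0.002,0,0,0,1],[-0.009,0.032,-0.002,0,0,0,1],[-0.015,0.041,-0.002,0,0,0,1],[-0.023,0.049,-0.002,0,0,0,1],[-0.032,0.055,-0.002,0,0,0,1]]'
python3 -m crank '[[-0.01,0.005,0,0,0,0,1],[-0.021,0.008,0,0,0,0,1],[-0.032,0.009,0,0,0,0,1]]'
```

```text
t: 6.3
position: [543.6, 121.2, 77.6]
eef_rot: [-3.139, -0.005, 0.406]
contact_force: [1.0, 4.3, 1.0]
gripper_width: 0.357
finger_force: 78.8
t: 6.6
position: [537.7, 113.5, 77.6]
eef_rot: [3.141, -0.005, 0.404]
contact_force: [3.8, 1.9, 1.5]
gripper_width: 0.353
finger_force: 79.0
```

```bash
python3 -m crank '[[-0.011,-0.001,0.001,0,0,0,1],[-0.022,-0.004,0.001,0,0,0,1],[-0.032,-0.009,0.001,0,0,0,1],[-0.041,-0.015,0.001,0,0,0,1],[-0.049,-0.023,0.001,0,0,0,1]]'
python3 -m crank '[[-0.006,-0.009,0,0,0,0,1],[-0.011,-0.019,0,0,0,0,1],[-0.014,-0.03,0,0,0,0,1],[-0.015,-0.041,0,0,0,0,1]]'
```

```text
t: 7.1
position: [525.1, 111.4, 77.5]
eef_rot: [3.138, -0.004, 0.402]
contact_force: [4.6, -1.8, 3.3]
gripper_width: 0.354
finger_force: 79.2
t: 7.5
position: [516.9, 117.3, 77.2]
eef_rot: [3.136, -0.001, 0.401]
contact_force: [4.0, -4.3, 5.0]
gripper_width: 0.355
finger_force: 79.5
```

```bash
python3 -m crank '[[0.001,-0.011,0,0,0,0,1],[0.004,-0.022,0,0,0,0,1],[0.009,-0.032,0,0,0,0,1],[0.015,-0.041,0,0,0,0,1],[0.023,-0.049,0,0,0,0,1]]'
python3 -m crank '[[0.009,-0.006,0,0,0,0,1],[0.019,-0.011,0,0,0,0,1],[0.03,-0.014,0,0,0,0,1],[0.041,-0.015,0,0,0,0,1]]'
```

```text
t: 8.0
position: [515.0, 127.7, 76.6]
eef_rot: [3.133, 0.008, 0.4]
contact_force: [-0.7, -9.8, 9.5]
gripper_width: 0.353
finger_force: 80.0
t: 8.4
position: [519.4, 133.3, 75.6]
eef_rot: [3.132, 0.017, 0.4]
contact_force: [-5.4, -11.3, 9.0]
gripper_width: 0.355
finger_force: 80.3
```

z has fallen 2 mm and the tray lags against a sideways force, so the foot's edge has caught on the hole rim. I'll ease back and move outward.

```bash
python3 -m crank '[[-0.015,0.006,0,0,0,0,1],[-0.03,0.012,0,0,0,0,1],[-0.043,0.017,0,0,0,0,1],[-0.043,0.017,0,0,0,0,1]]'
python3 - <<'E'
from h import *
a=avg(3);print(a.round(3))
E
```

```text
t: 8.8
position: [517.3, 130.7, 76.1]
eef_rot: [3.137, -0.002, 0.401]
contact_force: [7.4, -2.6, -4.5]
gripper_width: 0.352
finger_force: 79.9
[ 5.17367e+02  1.30667e+02  7.62310e+01  6.80500e+00 -2.52100e+00
 -4.74000e+00  3.13700e+00  6.28100e+00  4.01000e-01]
```

Fz is now -4.7 N, so the arm is carrying the tray. I'll lower gently.

```bash
python3 -m crank '[[0,0,0.003,0,0,0,1],[0,0,0.006,0,0,0,1],[0,0,0.009,0,0,0,1]]'
python3 - <<'E'
from h import *
a=avg(3);print(a.round(3))
E
```

```text
t: 9.25
position: [517.8, 130.8, 74.8]
eef_rot: [3.137, -0.003, 0.402]
contact_force: [7.6, -1.2, -4.8]
gripper_width: 0.357
finger_force: 80.3
[ 5.17890e+02  1.30817e+02  7.41160e+01  8.58400e+00 -1.77500e+00
 -6.52900e+00  3.13700e+00  6.28000e+00  4.02000e-01]
```

It's sinking freely: the spindle is in the hole. I'll relieve the sideways load and keep lowering.

```bash
python3 -m crank '[[0.003,0.001,0.004,0,0,0,1],[0.006,0.003,0.008,0,0,0,1],[0.006,0.003,0.014,0,0,0,1],[0.006,0.003,0.02,0,0,0,1],[0.006,0.003,0.026,0,0,0,1],[0.006,0.003,0.03,0,0,0,1]]'
python3 - <<'E'
from h import *
a=avg(3);print(a.round(3))
E
```

```text
t: 10.0
position: [517.5, 130.7, 67.0]
eef_rot: [3.137, 0.001, 0.402]
contact_force: [1.2, -5.7, 4.9]
gripper_width: 0.352
finger_force: 80.8
[ 5.17451e+02  1.30628e+02  6.68300e+01  2.08400e+00 -5.50800e+00
  2.83600e+00  3.13700e+00  1.00000e-03  4.02000e-01]
```

```bash
python3 -m crank '[[-0.003,0.007,0.003,0,0,0,1],[-0.003,0.007,0.006,0,0,0,1],[-0.003,0.007,0.007,0,0,0,1]]'
python3 - <<'E'
from h import *
a=avg(3);print(a.round(3))
E
```

```text
t: 10.45
position: [517.0, 130.3, 65.7]
eef_rot: [3.139, 0.001, 0.401]
contact_force: [-0.4, -4.8, 10.9]
gripper_width: 0.352
finger_force: 81.7
[ 5.16943e+02  1.30264e+02  6.57650e+01 -1.40000e-02 -4.71100e+00
  9.18400e+00  3.13900e+00  1.00000e-03  4.01000e-01]
```

Down 11.8 mm with the force rising, so it's seated. Release, rise, and check with the wrist camera.

```bash
python3 -m crank '[[0,0,0,0,0,0,0.3],[0,0,0,0,0,0,0],[0,0,0,0,0,0,-0.5],[0,0,0,0,0,0,-1],[0,0,0,0,0,0,-1],[0,0,-0.1,0,0,0,-1],[0,0,-0.25,0,0,0,-1],[0,0,-0.42,0,0,0,-1],[0,0,-0.6,0,0,0,-1],[0,0,-0.77,0,0,0,-1],[0,0,-0.85,0,0,0,-1],[0,0,-0.85,0,0,0,-1]]'
python3 - <<'E'
from h import *
m,im=snap('wrist','w4.png')
print(proj(m,[518,129.5,100]),proj(m,[518,129.5,112]))
rel([477,-157,280])
s=arm.read_camera('scene')[:,:,::-1]
c=proj(m,[518,129.5,100]);u,v=int(c[0]),int(c[1])
z=cv2.resize(im[v-30:v+30,u-30:u+30,::-1],(300,300),interpolation=2)
cv2.imwrite('pics/both4.png',np.hstack([z,cv2.resize(s[190:270,245:385],(525,300),interpolation=2)])[:,:800]);print(u,v)
E
```

```text
t: 11.8
position: [518.2, 133.3, 280.9]
eef_rot: [3.14, -0.006, 0.404]
contact_force: [0.0, 0.3, -0.7]
gripper_width: 1.001
finger_force: 0.0
(np.float64(280.23877617004547), np.float64(190.6150733958318)) (np.float64(280.36284206333687), np.float64(193.34388750296856))
pos [517.1 132.6 278.6] rot [ 3.1409e+00 -2.2000e-03  4.0400e-01] F [-0.1 -1.   0.1] w 0.998 t 11.85
shift [-0.6027  1.0021 -0.0064]
280 190
```

View pics/both4.png

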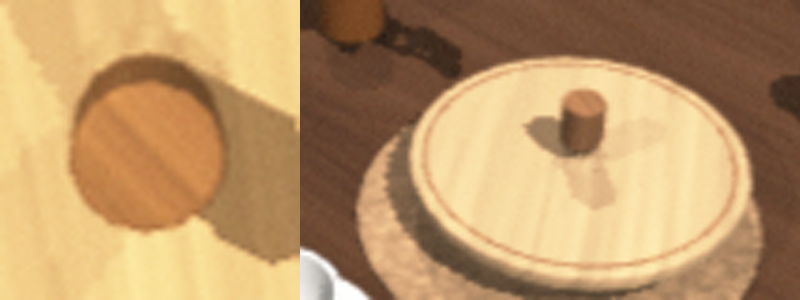

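The knob top is at about (279.6,191.2) in the wrist view and (320.5,216.9) in the scene view. The tray looks level and low on its base. I'll triangulate its height.

```bash
python3 - <<'E'
from h import *
m=arm.camera_model('wrist');S=arm.camera_model('scene')
print(tri((m,279.6,191.2),(S,320.5,216.9)))
c,d=ray(m,279.6,191.2);print(c+d*(100-c[2])/d[2])
print(proj(S,[518,129,100]),proj(S,[518,129,112]),proj(S,[531,127,112]))
E
python3 -m crank '[[-0.09,0.15,0,0,0,0,-1],[-0.18,0.3,0,0,0,0,-1],[-0.27,0.45,0,0,0,0,-1],[-0.36,0.6,0,0,0,0,-1],[-0.45,0.75,0,0,0,0,-1],[-0.54,0.9,0,0,0,0,-1],[-0.6,1.0,0,0,0,0,-1],[-0.6,1.0,0,0,0,0,-1],[-0.6,1.0,0,0,0,0,-1]]'
python3 - <<'E'
from h import *
a=avg(4);print(a.round(3))
print(R.from_euler('xyz',a[6:]).inv().apply(np.array([477,-157,38])-a[:3])/250)
E
```

```text
(array([513.85459609, 128.50277959,  95.95315605]), [np.float64(0.11743804917890005), np.float64(0.11743804917899434)])
[514.77951426 128.80685886 100.        ]
(np.float64(319.7305958331037), np.float64(216.46500543810774)) (np.float64(320.07907102869217), np.float64(212.9031132267992)) (np.float64(316.34745998641756), np.float64(214.69346067636408))
t: 12.8
position: [476.1, -156.5, 275.7]
eef_rot: [-3.139, 0.002, 0.403]
contact_force: [0.3, 0.5, -0.3]
gripper_width: 1.0
finger_force: 0.0
[ 4.76951e+02 -1.54994e+02  2.76619e+02 -1.90000e-02 -2.80000e-02
 -3.90000e-02  3.14300e+00  1.00000e-03  4.06000e-01]
[-0.00200089  0.00906884  0.95446534]
```

The tray top height comes out at 96–100 (100 expected), so it's seated, at about (516,129). I'm over the jar and descending to grip it.

```bash
python3 -m crank '[[-0.002,0.009,0.15,0,0,0,-1],[-0.002,0.009,0.3,0,0,0,-1],[-0.002,0.009,0.45,0,0,0,-1],[-0.002,0.009,0.6,0,0,0,-1],[-0.002,0.009,0.72,0,0,0,-1],[-0.002,0.009,0.82,0,0,0,-1],[-0.002,0.009,0.9,0,0,0,-1],[-0.002,0.009,0.95,0,0,0,-1],[-0.002,0.009,0.955,0,0,0,-1],[-0.002,0.009,0.955,0,0,0,-1]]' 30
python3 -m crank '[[0,0,0,0,0,0,-0.6],[0,0,0,0,0,0,-0.2],[0,0,0,0,0,0,0.2],[0,0,0,0,0,0,1],[0,0,0,0,0,0,1],[0,0,0,0,0,0,1],[0,0,0,0,0,0,1]]' 30
python3 - <<'E'
from h import *
a=avg(3);print(a.round(3))
E
```

```text
t: 14.0
position: [478.1, -158.5, 39.1]
eef_rot: [3.141, -0.001, 0.405]
contact_force: [-0.1, -1.0, -0.1]
gripper_width: 1.002
finger_force: 0.0
t: 14.7
position: [478.1, -158.7, 39.9]
eef_rot: [3.141, -0.001, 0.404]
contact_force: [-2.2, 1.6, 6.1]
gripper_width: 0.648
finger_force: 31.4
[ 4.78110e+02 -1.58707e+02  3.99390e+01 -9.97000e-01  1.08500e+00
  5.63400e+00  3.14100e+00  6.28200e+00  4.04000e-01]
```

Jar gripped (opening 55 mm). I'll lift it, then carry it to 65 mm from the knob on the tool's -x side, so the fingers clear the knob.

```bash
python3 -m crank '[[0,0,-0.03,0,0,0,1],[0,0,-0.1,0,0,0,1],[0,0,-0.18,0,0,0,1],[0,0,-0.27,0,0,0,1],[0,0,-0.36,0,0,0,1],[0,0,-0.44,0,0,0,1],[0,0,-0.48,0,0,0,1],[0,0,-0.48,0,0,0,1]]' 40
python3 -m crank '[[0.02,-0.05,0,0,0,0,1],[0.05,-0.15,0,0,0,0,1],[0.09,-0.27,0,0,0,0,1],[0.13,-0.39,0,0,0,0,1],[0.17,-0.51,0,0,0,0,1],[0.21,-0.63,0,0,0,0,1],[0.25,-0.75,0,0,0,0,1],[0.29,-0.87,0,0,0,0,1],[0.32,-0.95,0,0,0,0,1],[0.333,-0.993,0,0,0,0,1],[0.333,-0.993,0,0,0,0,1],[0.333,-0.993,0,0,0,0,1]]'
python3 - <<'E'
from h import *
a=avg(4);print(a.round(3))
print(R.from_euler('xyz',a[6:]).inv().apply(np.array([457,102,90])-a[:3])/250)
im=arm.read_camera('scene')[:,:,::-1]
cv2.imwrite('pics/s5.png',cv2.resize(im[120:300,230:470],(720,540)))
E
```

```text
t: 15.65
position: [478.2, -159.3, 160.1]
eef_rot: [3.139, -0.002, 0.403]
contact_force: [0.5, 0.5, -2.1]
gripper_width: 0.649
finger_force: 43.0
t: 16.85
position: [456.1, 101.2, 158.2]
eef_rot: [3.141, 0.002, 0.403]
contact_force: [1.4, -0.7, -2.1]
gripper_width: 0.644
finger_force: 43.1
[ 4.56496e+02  1.00714e+02  1.58464e+02  4.08000e-01 -4.27000e-01
 -2.33400e+00  3.14100e+00  1.00000e-03  4.02000e-01]
[ 0.0041154  -0.0040848   0.27384949]
```

View pics/s5.png

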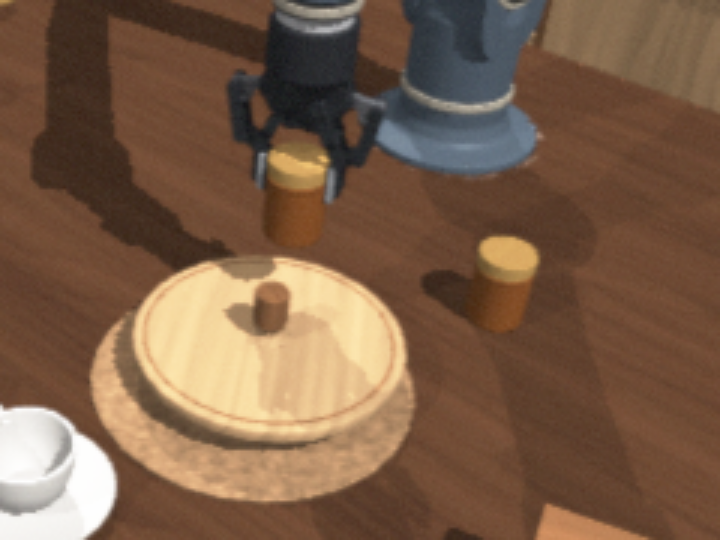

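The jar (295,195 in the crop) hangs upright behind the knob (271,308), over the seated tray. I'll lower it to just above the tray top, then creep down.

```bash
python3 -m crank '[[0.004,-0.004,0.06,0,0,0,1],[0.004,-0.004,0.13,0,0,0,1],[0.004,-0.004,0.19,0,0,0,1],[0.004,-0.004,0.23,0,0,0,1],[0.004,-0.004,0.25,0,0,0,1],[0.004,-0.004,0.26,0,0,0,1],[0.004,-0.004,0.265,0,0,0,1],[0.004,-0.004,0.265,0,0,0,1]]'
python3 -m crank '[[0,0,0.003,0,0,0,1],[0,0,0.006,0,0,0,1],[0,0,0.009,0,0,0,1],[0,0,0.012,0,0,0,1],[0,0,0.012,0,0,0,1]]'
python3 - <<'E'
from h import *
a=avg(3);print(a.round(3))
E
```

```text
t: 17.9
position: [457.4, 103.5, 92.9]
eef_rot: [3.141, -0.001, 0.404]
contact_force: [-0.7, 0.1, -2.5]
gripper_width: 0.644
finger_force: 43.1
t: 18.4
position: [457.0, 103.4, 89.5]
eef_rot: [3.142, 0.0, 0.404]
contact_force: [-0.3, -0.3, -2.6]
gripper_width: 0.645
finger_force: 43.1
[ 4.57068e+02  1.03452e+02  8.95220e+01 -7.00000e-03 -2.87000e-01
 -2.62100e+00  3.14200e+00  2.09400e+00  4.04000e-01]
```

```bash
python3 -m crank '[[0,0,0.002,0,0,0,1],[0,0,0.004,0,0,0,1],[0,0,0.006,0,0,0,1],[0,0,0.006,0,0,0,1]]'
python3 - <<'E'
from h import *
a=avg(2);print(a.round(3))
E
```

```text
t: 18.95
position: [457.1, 103.4, 88.0]
eef_rot: [3.142, 0.0, 0.404]
contact_force: [0.3, -0.1, -2.2]
gripper_width: 0.644
finger_force: 43.1
[ 4.57053e+02  1.03435e+02  8.79970e+01  4.50000e-02  4.20000e-01
 -2.75700e+00  3.14200e+00  0.00000e+00  4.04000e-01]
```

```bash
python3 -m crank '[[0,0,0.002,0,0,0,1],[0,0,0.004,0,0,0,1],[0,0,0.004,0,0,0,1]]'
python3 - <<'E'
from h import *
a=avg(2);print(a.round(3))
E
```

```text
t: 19.35
position: [457.1, 103.5, 87.8]
eef_rot: [3.141, 0.0, 0.404]
contact_force: [-3.0, -1.1, 5.5]
gripper_width: 0.642
finger_force: 44.0
[ 4.57076e+02  1.03458e+02  8.77630e+01 -2.46500e+00 -9.31000e-01
  5.99500e+00  3.14100e+00  0.00000e+00  4.04000e-01]
```

It's in contact at TCP z 87.8, as expected, with about 8 N. Release and rise.

```bash
python3 -m crank '[[0,0,-0.002,0,0,0,0.2],[0,0,-0.002,0,0,0,-0.3],[0,0,-0.002,0,0,0,-0.6],[0,0,-0.002,0,0,0,-1],[0,0,-0.002,0,0,0,-1],[0,0,-0.002,0,0,0,-1],[0,0,-0.1,0,0,0,-1],[0,0,-0.25,0,0,0,-1],[0,0,-0.42,0,0,0,-1],[0,0,-0.6,0,0,0,-1],[0,0,-0.7,0,0,0,-1],[0,0,-0.7,0,0,0,-1]]'
python3 - <<'E'
from h import *
m,im=snap('wrist','w6.png');print(proj(m,[516,129,100]),proj(m,[456.5,104.5,128]))
s=arm.read_camera('scene')[:,:,::-1]
cv2.imwrite('pics/end.png',np.hstack([cv2.resize(im[:,:,::-1],(400,300)),cv2.resize(s[150:285,240:420],(400,300))]))
E
```

```text
t: 20.65
position: [459.3, 104.3, 266.0]
eef_rot: [3.139, -0.008, 0.404]
contact_force: [-0.4, 0.1, 0.0]
gripper_width: 0.996
finger_force: 0.0
(np.float64(276.07364056243574), np.float64(125.21602695474407)) (np.float64(275.19450708037806), np.float64(202.64770096432957))
```

View pics/end.png

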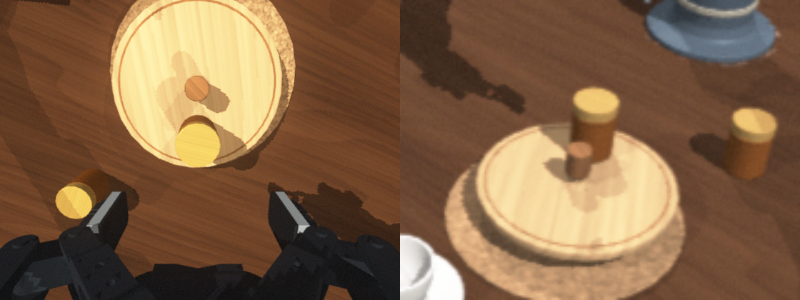

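The jar stands upright on the tray: lid at (197,142) and knob at (196,88) in the left view, both as predicted. The tray is level and nothing touches the robot, so I'm handing in.

```bash
python3 -c "
from workcell import arm
print(arm.hand_in())"
```

```text
the job is handed in; nothing more can be done
None
```

The tray's spindle dropped into the hidden hole and the tray sits down and level on its base; the rightmost honey jar stands upright on it about 65 mm from the knob, and the job was handed in at about 21 s of the 72 s, with no verdict returned.

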